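# Raise the walls of a box blank and gauge its wall gap

## Robot

A 6-joint arm with a two-finger parallel gripper is mounted at the origin on the work surface. World frame = base frame: x ahead of the robot, y to its left, z up, the work surface at z = 0. Lengths are in m, angles in degrees, forces in N, time in s.
With the tool pointing down it reaches from about 0.4 to 0.825 m from the base axis. Payload 7 kg.
Tool frame: the origin (TCP) lies midway between the tips of the shut fingers; the grasp point (between the pads) lies 19 mm behind it; z points along the fingers, y is the line along which they close (so a half turn about z gives the same grasp; the last joint's range is limited). The gripper opens to 88 mm and grips with 3 to 60 N. Pads are 19 mm wide; open, the fingers measure 130 mm over their backs; the gripper's body (78 mm by 193 mm) begins 47 mm behind the grasp point.
Start: joints at [-56.144, 20.546, 0.682, 0, -70.136, -16.507], TCP at [0.201, -0.644, 0.206] pointing down, gripper open.
Joint ranges: [-176.03, 176.03], [-82.01, 121.73], [-58.28, 71.71], [-173.87, 95.51], [-174.79, -0.11], [-173.66, 173.66]. Speed limits (degrees/s): [136.94, 136.94, 172.46, 180, 180, 180].

## Interface

Orientations are given as [roll, pitch, yaw] about the fixed x, y, z axes, in that order (R = Rz(yaw) Ry(pitch) Rx(roll)).
In Python, from plant import ctrl gives the robot as it stands. The module is installed in compiled form; this text tells all that it offers.
- The arm moves only by the tool send_rows, never from a script. Its argument "plan" is a list that holds one entry, the list of rows, each a list of 6 numbers: the shift along the tool's x, y, z in parts of the range, where 1.0 means 40 cm, then the turn, a rotation vector about the tool's x, y, z in shares of 60 degrees (1.0 is 60 degrees). A call has 1 to 8 rows; each row is the pose to reach, as a shift and turn from the pose commanded when the call began, along the tool's axes at that moment; what a row does not reach only later rows make up. A row lasts 1/12 s, in which the tool goes at most 41.7 mm and 7.16 degrees, less where a joint would pass 70% of its speed; a pose out of reach is approached as far as the arm can. A call with a gripper value outside its range is refused whole. "fingers" is the opening, from 0 (shut) to 1 (fully open), set as the call begins (left out, the last holds). The fingers move at their own pace and stop on an object; the grip force is fixed at half the most. Time passes only in rows, so rows that repeat a pose let the fingers close. It gives the time, the measured TCP pose, the force, the opening and the grip force at its end, in the units of the state.
- ctrl.get_obs(): the state, without advancing time (a new reading comes with each control period).
- ctrl.snapshot(name): name is "scene" or "top"; returns a dict with "img" (384x512x3 uint8, red, green, blue), "K" (3x3 intrinsics, pixels), "pose" (4x4, takes a point from camera to world coordinates). Camera axes: x right, y down, z forward; pixel columns grow to the right and rows downward; lengths in m; the calibration is good to about 2 mm. A picture is of the moment at which its call begins. There is no depth.
- ctrl.close_job(): hands the job in; it is judged then, once.
The state is a dict: "clock": time; "joint_pos": joint angles; "qvel": joint speeds; "tau": joint torques, N m; "tool_pos": TCP position; "orientation": TCP orientation; "force": force on the tool from outside, world axes, zero at the start; "moment": the same for the moment, N m; "opening": finger opening in m; "gripper_force": force on a finger pad.
Only numpy, scipy, OpenCV 4.12 (cv2) and the standard library are available. Lean on these libraries where they do the work, as an engineer would, in place of code of your own. Each camera call takes 0.05 s, during which the arm holds its last target. There are 200 camera calls.

## Task

Erect the box on the jig: push its left, right and far walls up, each fully home against its upright stop. Then take the tapered steel gauge out of its block by the wooden handle and slide its blade straight down into the gap between the raised left wall and the metal cheek of the former, until it drags snugly on both, without forcing it or pushing the wall out of upright; finish still gripping the gauge, holding it at that depth. Leave everything else on the desk where it stands.

Things in the scene. Friction and masses are not known exactly. Their poses are not given: they have to be found in the camera images.
- jig: Fixed board, 150 (x) x 160 (y) x 12 mm, carrying a greyboard box; origin under its centre on the desk, x to the box's far wall, y to its left wall. Box floor top at z 16 mm. Walls 80 mm high, 4 mm thick; hinge line = foot of the inner face, the thickness lies outside it when raised. The near wall (x -60 to -64) stands fixed; left, right and far walls lean outward; push them up from outside.
- left_wall (a joint): Hinge of the left wall (116 mm wide, hinge line y = +65 mm, z = 16 mm of the jig): 0 lies flat outward, 1.571 upright at its stop; starts at 0.7 to 1.05. Stiff: under 6 N at the free edge pushes it up, it stays where it is left, and about 8 N outward at the edge would push it back.
- right_wall (a joint): The same for the right wall (116 mm wide, hinge line y = -65 mm, z = 16 mm of the jig): 0 flat outward, 1.571 upright at its stop, starts at 0.7 to 1.05.
- far_wall (a joint): The same for the far wall (126 mm wide, hinge line x = +60 mm, z = 16 mm of the jig): 0 flat outward, 1.571 upright at its stop, starts at 0.7 to 1.05.
- left_wall_edge (a point): Middle of the left wall's free edge (half way through its thickness).
- right_wall_edge (a point): Middle of the right wall's free edge (half way through its thickness).
- far_wall_edge (a point): Middle of the far wall's free edge (half way through its thickness).
- slot (a point): Mouth of the gap between the metal cheek on the former (78 mm high wooden block fixed in the box) and the raised left wall: 2.5 mm outward of the cheek's face, midway along it (100 mm), at the raised wall's top (96 mm over the desk). x along the gap, y to the left wall. Gap 3.5 to 6.5 mm wide, varying; 80 mm deep. The cheek's top is a 45 degree lead-in lip, 9 mm high, leaning away from the wall.
- cheek (a joint): How far the sprung cheek (aluminium plate on the former's left side) is pushed back into the former, 0 to 0.006 m; spring 3 N per mm, no preload; the wall does not give. A snug blade, pinched evenly by both, pushes it back about 1 mm and drags with about 3 to 5 N while sliding; beyond 2 mm it is forced. A blade that leans on one side only is not yet snug: ease it sideways and go on down.
- gauge: Tapered gauge, about 90 g, upright in its block. Steel blade 30 mm wide (x), 95 mm long (z), 2 mm thick (y) at the tip growing evenly to 9.6 mm at the handle (0.08 mm per mm); wooden handle above, 44 (x) x 18 (y) x 55 mm, spanning z 95 to 150 mm. Origin at the centre of the tip, z up to the handle. Both faces taper alike: either way round fits.
- stand: Fixed dark wooden block 85 (x) x 60 (y) x 100 mm, origin under its centre; a 33 x 12.5 mm slot along its x passes right through. The gauge stands in it, tip 5 mm above the desk, handle resting on the top; lift it out straight up.
- jar: Lidded clear jar, 72 mm across, 105 mm high; origin under its centre. Leave alone.
- jar_b: Another such jar beyond the jig. Leave alone.
- paint_0: White paint bottle with black cap, 42 mm across, 95 mm high; leave alone.
- paint_1: Another such bottle; leave alone.
- paint_2: Another such bottle; leave alone.
- bowl: Small ceramic bowl, 70 mm across, 35 mm high, near the robot; leave alone.
- screwdriver: Screwdriver with a wooden handle, 150 mm, lying flat; leave alone.

How it is judged:
By the outcome, as a careful person would: the job done as asked, in the order asked, and still so for the second after the job is handed in, while the arm keeps its last pose, push and grip.
It also fails if it takes over 72 s, if anything falls off the work surface, if the arm or the gripper's body presses on something with over 40 N, if the wrist force passes 120 N, or if a joint passes its speed limit or range.

## Working session

There is one attempt and no reset: what is moved stays moved. The work goes in short steps, Python scripts to look and compute and a tool call to move; the robot and the scene stay as the last step left them, time stands still between calls to the robot, and variables do not carry over. Pictures are saved under pics/ and viewed, at most 10 in all, crops included, and the job is handed in when it is done.

Besides the shell and the picture viewer there is one more tool, called after "Call:" as name([rows], argument=value, ...), one row to a line, values as JSON. send_rows: Moves the arm, as the interface text tells. Its arguments: {"type":"object","properties":{"plan":{"type":"array","items":{"type":"array","items":{"type":"array","items":{"type":"number"}}}},"fingers":{"type":"number"}},"required":["plan"]}

```bash
mkdir -p pics
python3 - <<'E'
from plant import ctrl
import cv2,numpy as np
o=ctrl.get_obs();print(o)
for n in("scene","top"):
    s=ctrl.snapshot(n);cv2.imwrite(f"pics/{n}0.png",cv2.resize(s["img"][:,:,::-1],(800,600),interpolation=cv2.INTER_CUBIC));np.savez(n+"0.npz",**s);print(s["K"].round(1),s["pose"].round(3))
E
```

```text
{'clock': 0.0, 'joint_pos': array([-5.61439191e+01,  2.05914327e+01,  6.32483859e-01, -1.98599720e-02,
       -7.01360801e+01, -1.65075807e+01]), 'qvel': array([ 0.06043934, -0.05870267,  0.05359634, -0.12082974, -0.00213721,
        0.005246  ]), 'tau': array([-1.89130878e-03, -5.82725251e+01,  2.93052614e+01,  6.99729592e+00,
        6.85297549e-03, -1.68699376e-04]), 'tool_pos': array([ 0.20108681, -0.64378914,  0.20521377]), 'orientation': array([ 1.79903583e+02, -9.10432824e-03, -1.62658256e+02]), 'force': array([-0.91651468,  0.04827848,  0.1286717 ]), 'moment': array([ 0.03623648,  0.02871367, -0.08495844]), 'gripper_force': 0.0, 'opening': 0.08786185580203175}
[[404.7   0.  256.6]
 [  0.  404.7 194.4]
 [  0.    0.    1. ]] [[ 0.611  0.517 -0.6    1.218]
 [ 0.792 -0.414  0.449 -0.434]
 [-0.016 -0.749 -0.662  0.799]
 [ 0.     0.     0.     1.   ]]
[[390.1   0.  252.8]
 [  0.  390.1 194.5]
 [  0.    0.    1. ]] [[-0.014 -0.987  0.16   0.454]
 [-1.     0.015  0.006  0.036]
 [-0.008 -0.159 -0.987  1.012]
 [ 0.     0.     0.     1.   ]]
```

View pics/scene0.png

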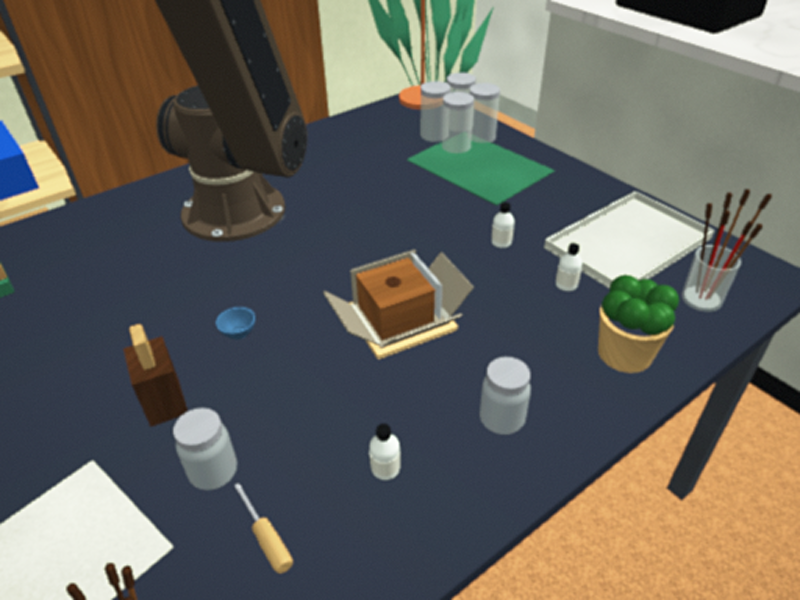

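View pics/top0.png

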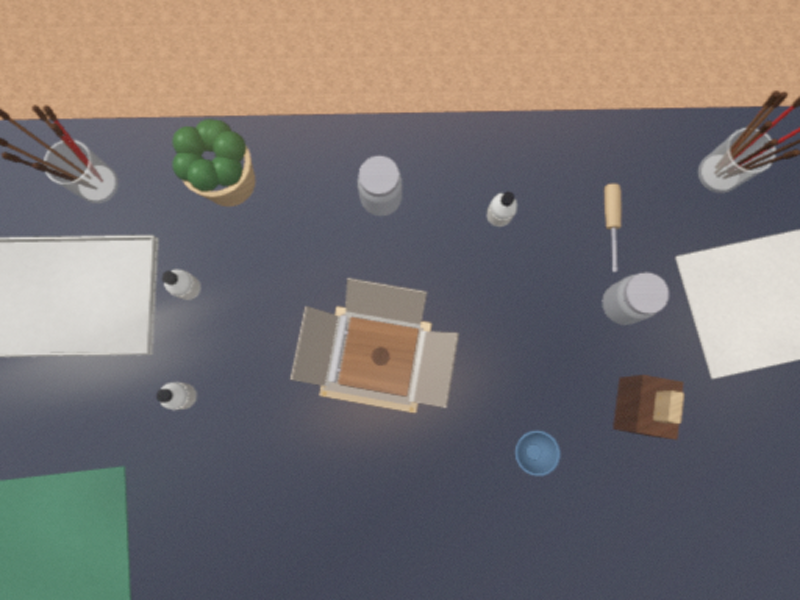

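The scene view shows the jig near (405,300) and the stand near (155,380). In the top view the jig is at (378,355), with its left wall at (315,345), far wall at (385,300) and right wall at (437,368). The stand is at (650,407) and the gauge handle at (668,406). I'll zoom in next.

Run:
```python
import cv2,numpy as np
t=np.load("top0.npz")["img"][:,:,::-1];s=np.load("scene0.npz")["img"][:,:,::-1]
def c(im,x,y,w,h,k): return cv2.resize(im[y:y+h,x:x+w],(w*k,h*k),interpolation=cv2.INTER_CUBIC)
a=c(t,180,172,120,98,5) # 600x490
b=c(t,385,232,60,56,3)
cv2.imwrite("pics/jt.png",a)
a=c(s,200,155,110,80,5)  #550x400
b=c(s,70,200,60,80,4) #240x320
d=c(t,385,232,60,56,4) #240x224
W=np.zeros((600,800,3),np.uint8);W[:400,:550]=a;W[:320,555:795]=b;W[340:564,555:795]=d
cv2.imwrite("pics/js.png",W)
```

```text
(no output)
```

View pics/jt.png

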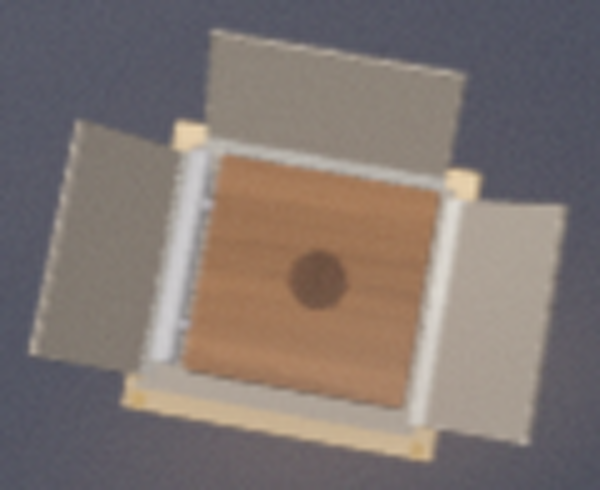

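View pics/js.png

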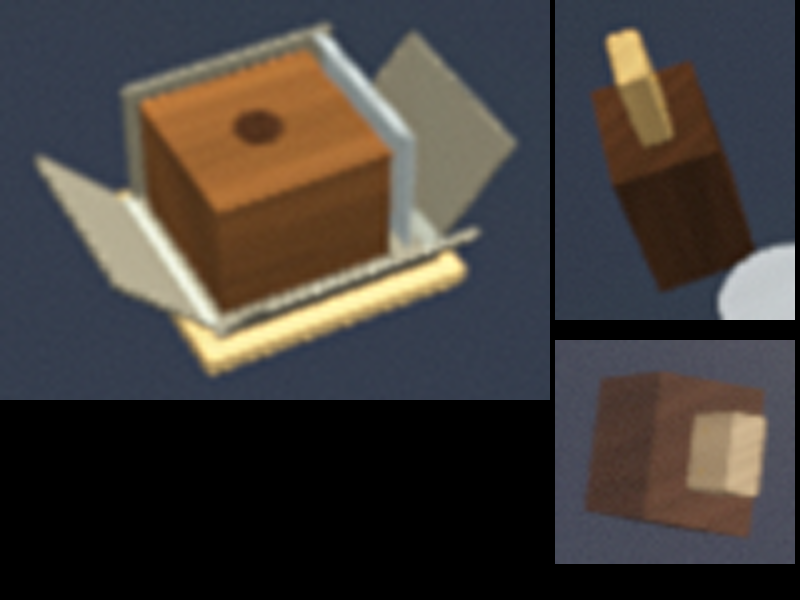

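The jig, its three leaning walls and the stand are clear in both views, with corner pixels readable. I'll fit the poses from these corners.

```bash
cat > fit.py <<'E'
import numpy as np
from scipy.optimize import least_squares
C={n:dict(np.load(n+"0.npz")) for n in("top","scene")}
def proj(n,P):
    T=C[n]["pose"];p=(P-T[:3,3])@T[:3,:3];q=p@C[n]["K"].T;return q[:,:2]/q[:,2:]
def place(L,x,y,a):
    c,s=np.cos(a),np.sin(a);return np.c_[L[:,0]*c-L[:,1]*s+x,L[:,0]*s+L[:,1]*c+y,L[:,2]]
E
cat > f1.py <<'E'
from fit import *
def jig(v):
    x,y,a,l,r,f=v
    W=lambda t:(80*np.cos(t)+2*np.sin(t),16+80*np.sin(t)-2*np.cos(t))
    dl,zl=W(l);dr,zr=W(r);df,zf=W(f)
    lw=[[58,65+dl,zl],[-58,65+dl,zl]];rw=[[58,-65-dr,zr],[-58,-65-dr,zr]];fw=[[60+df,63,zf],[60+df,-63,zf]]
    top=np.array([[75,80,12],[-75,80,12],[-75,-80,12],[75,-80,12]]+fw+lw+rw)/1e3
    sc=np.array([[75,-80,12],[75,80,12]]+[fw[1],fw[0]]+[rw[1],rw[0]]+[lw[1],lw[0]])/1e3
    return place(top,x,y,a),place(sc,x,y,a)
tp=np.array([(176,122),(123,403),(435,458),(481,172),(213,31),(466,74),(78,122),(31,353),(566,207),(528,442)])/5+[180,172]
sp=np.array([(210,350),(464,256),(222,329),(478,232),(38,158),(114,286),(413,33),(517,142)])/5+[200,155]
def res(v):
    a,b=jig(v);return np.r_[proj("top",a)-tp,proj("scene",b)-sp].ravel()
s=least_squares(res,[.47,.05,-.18,.9,.9,.9],loss="soft_l1")
print(s.x.round(4),np.degrees(s.x[2]),res(s.x).reshape(-1,2).round(1).tolist())
def st(v):
    x,y,a=v;k=42.5;h=30
    t=np.array([[k,h,100],[k,-h,100],[-k,-h,100],[-k,h,100],[k,h,0],[-k,h,0]])/1e3
    q=np.array([[-k,-h,100],[-k,h,100],[k,h,100],[k,-h,100],[k,-h,0],[k,h,0]])/1e3
    return place(t,x,y,a),place(q,x,y,a)
tq=(np.array([(660,372),(765,390),(748,536),(643,519),(602,378),(586,512)])-[555,340])/4+[385,232]
sq=(np.array([(592,95),(690,63),(722,150),(614,186),(664,290),(752,248)])-[555,0])/4+[70,200]
def r2(v):
    a,b=st(v);return np.r_[proj("top",a)-tq,proj("scene",b)-sq].ravel()
u=least_squares(r2,[.4,-.35,-.1],loss="soft_l1");print(u.x.round(4),np.degrees(u.x[2]),r2(u.x).reshape(-1,2).round(1).tolist())
for n,P in(("top",[.5,.05,.1]),("scene",[.5,.05,.1])):
    print(n,proj(n,np.array([P,[P[0]+.01,P[1],P[2]],[P[0],P[1]+.01,P[2]]])).round(2).tolist())
E
python3 f1.py
```

```text
[ 0.5258  0.0751 -0.1865  0.8298  0.8306  0.8708] -10.683002458404221 [[-0.0, -0.7], [-0.5, 0.6], [-0.7, 0.6], [-0.2, -0.3], [-0.4, -0.5], [-0.2, -0.5], [-0.6, -0.7], [-0.7, 0.3], [-0.6, -0.9], [-0.6, 0.1], [-1.9, 2.7], [-1.3, 2.3], [7.1, -3.2], [-1.3, 0.4], [-2.0, -0.0], [-0.7, 0.0], [-1.4, 0.2], [-1.6, 0.6]]
[ 0.4427 -0.3438 -0.1752] -10.03805884211051 [[-1.0, -0.2], [-1.3, -0.5], [-0.3, 0.1], [-0.4, 0.0], [-1.7, 0.1], [-1.2, -0.1], [-1.9, -0.4], [-1.4, -0.7], [-1.9, -0.2], [-1.2, 0.1], [-1.5, 1.0], [0.8, 2.4]]
top [[249.78, 237.7], [249.73, 233.39], [245.48, 237.76]]
scene [[240.55, 176.93], [242.7, 178.73], [243.49, 175.5]]
```

```bash
python3 - <<'E'
s=open("f1.py").read()
s=s.split("s=least_squares")[0].replace("+fw+lw+rw)/1e3\n","+fw+lw+rw)/1e3\n",1)
s=s.replace("[[75,-80,12],[75,80,12]]+[fw[1],fw[0]]","[[75,-80,0],[75,80,0]]+[fw[0]]").replace("(210,350),(464,256),(222,329),","(213,375),(467,275),")
s=s.replace("/5+[180,172]","/5+[179.6,171.6]").replace("/5+[200,155]","/5+[199.6,154.6]")
t=open("f1.py").read();t=t[t.index("def st(v)"):t.index("u=least")].replace("/4+[385,232]","/4+[384.6,231.6]").replace("/4+[70,200]","/4+[69.6,199.6]")
t=t.replace("(644,290)","(664,290)")
s+=t+'''
def tot(v,w=1):
    a,b=jig(v[:6]);c,d=st(v[6:9]);dt,ds=v[9:11],v[11:13]
    return np.r_[((proj("top",a)-tp+dt)).ravel(),(proj("scene",b)-sp+ds).ravel(),(proj("top",c)-tq+dt).ravel(),(proj("scene",d)-sq+ds).ravel(),w*v[9:]/.5]
s=least_squares(tot,[.52,.07,-.18,.9,.9,.9,.44,-.34,-.17,0,0,0,0],loss="soft_l1",f_scale=.5)
print(s.x.round(4),np.degrees(s.x[[2,8]]));print(tot(s.x)[:-4].reshape(-1,2).round(1).tolist())
x,y,a=s.x[:3]
print("slot base",place(np.array([[0,.0625,.096]]),x,y,a))
for n,th,b in(("L",s.x[3],1),("R",s.x[4],-1)):
    print(n,place(np.array([[0,b*(.065+.08*np.cos(th)+.004*np.sin(th)),.016+.08*np.sin(th)]]),x,y,a),place(np.array([[0,b*.069,0]]),x,y,a))
th=s.x[5];print("F",place(np.array([[.06+.08*np.cos(th)+.004*np.sin(th),0,.016+.08*np.sin(th)],[.064,0,0]]),x,y,a))
'''
open("f2.py","w").write(s)
E
python3 f2.py
```

```text
[ 0.5263  0.0786 -0.1871  0.8474  0.8121  0.8822  0.4433 -0.3421 -0.1856
  1.2182 -0.0221  0.2707 -0.2877] [-10.72232379 -10.63230479]
[[0.3, -0.5], [-0.2, 0.8], [-0.4, 0.8], [0.1, -0.1], [-0.2, -0.1], [-0.0, -0.1], [-0.0, -0.5], [-0.2, 0.5], [0.0, -0.6], [-0.0, 0.3], [-0.5, 0.5], [-0.4, 1.3], [0.3, -0.2], [-0.5, 0.0], [0.9, 0.1], [-0.0, -0.2], [-0.2, 0.2], [0.0, -0.1], [-0.3, -0.2], [0.3, 0.4], [0.3, 0.0], [-0.6, 0.1], [-0.4, -0.1], [-0.3, -0.6], [0.2, -0.7], [-0.6, -0.1], [0.0, -0.0], [-0.3, 0.9], [2.1, 2.4]]
slot base [[0.5379173  0.13998624 0.096     ]]
L [[0.54879276 0.19742031 0.0759634 ]] [[0.53912662 0.14637275 0.        ]]
R [[ 0.50341615 -0.04221679  0.07405893]] [[0.5134518  0.01078218 0.        ]]
F [[0.63822444 0.05738191 0.07777159]
 [0.5891718  0.0666703  0.        ]]
```

Units first: shifts go in shares of 40 cm and turns go in shares of 60 degrees. So -22.5 cm / 40 = -0.5625, -2.8 cm / 40 = -0.07, 3.5 degrees / 60 = 0.0583.

Call:
send_rows([
  [[-0.07,0.07,0,0,0,0.0583],[-0.14,0.14,0,0,0,0.1167],[-0.21,0.21,0,0,0,0.175],[-0.28,0.28,0,0,0,0.2333],[-0.35,0.35,0,0,0,0.2917],[-0.42,0.42,0,0,0,0.35],[-0.49,0.49,0,0,0,0.4083],[-0.5625,0.5625,0,0,0,0.4675]],
], fingers=0)

```text
clock: 0.77
tool_pos: [0.3491, -0.3607, 0.206]
orientation: [180.0, -0.0, 169.1]
force: [1.5, 0.4, -0.2]
opening: 0.0398
gripper_force: 0.0
```

```bash
cat > w.py <<'E'
import sys,numpy as np
from plant import ctrl
from scipy.spatial.transform import Rotation as R
J=np.array([.5263,.0786]);a=np.radians(-10.7);M=np.array([[np.cos(a),-np.sin(a)],[np.sin(a),np.cos(a)]])
def st():
    o=ctrl.get_obs();p=o["tool_pos"];j=M.T@(p[:2]-J)*1e3
    f=np.array(o["force"]);fj=M.T@f[:2]
    print("t",round(o["clock"],2),"jig mm",j.round(1),"z",round(p[2]*1e3,1),"rpy",np.round(o["orientation"],2),"F jig",fj.round(1),round(f[2],1),"mom",np.round(o["moment"],2),"open",round(o["opening"]*1e3,1),"grip",round(o["gripper_force"],1))
    return o,j
def shift(o,xyz):
    Rm=R.from_euler("xyz",o["orientation"],degrees=True).as_matrix()
    return (Rm.T@(np.array(xyz)-o["tool_pos"])*100).round(2)
def W(jx,jy,z): return np.r_[J+M@np.array([jx,jy])/1e3,z/1e3]
if __name__=="__main__":
    o,j=st()
    if len(sys.argv)>3: print("shift",shift(o,W(*map(float,sys.argv[1:4]))))
E
python3 w.py 0 -160 200
```

```text
t 0.77 jig mm [ -92.5 -464.5] z 206.0 rpy [ 1.7999e+02 -1.0000e-02  1.6911e+02] F jig [1.4 0.6] -0.2 mom [ 0.03 -0.2   0.04] open 39.8 grip 0.0
shift [-9.15 30.48  0.6 ]
```

Scaled: 30.5 cm / 40 = 0.7625, 27.3 cm / 40 = 0.6825.

Call:
send_rows([
  [[-0.03,0.0975,0,0,0,0],[-0.06,0.195,0,0,0,0],[-0.09,0.2925,0,0,0,0],[-0.12,0.39,0,0,0,0],[-0.15,0.4875,0,0,0,0],[-0.18,0.585,0,0,0,0],[-0.21,0.6825,0.05,0,0,0],[-0.23,0.7625,0.125,0,0,0]],
])

```text
clock: 1.43
tool_pos: [0.4968, -0.0817, 0.1623]
orientation: [179.9, 0.3, 169.4]
force: [0.9, 0.1, -1.1]
opening: 0.0008
gripper_force: 0.0
```

Call:
send_rows([
  [[0,0,0.0875,0,0,0],[0,0,0.175,0,0,0],[0,0,0.2375,0,0,0],[0,0,0.2625,0,0,0],[0,0,0.2625,0,0,0]],
])

```text
clock: 1.85
tool_pos: [0.492, -0.0846, 0.0532]
orientation: [-179.9, -0.3, 169.3]
force: [1.1, 0.2, 0.6]
opening: 0.0001
gripper_force: 0.0
```

```bash
python3 w.py 0 -100 50
```

```text
t 1.85 jig mm [  -3.4 -166.7] z 53.2 rpy [-179.89   -0.28  169.29] F jig [1.  0.4] 0.6 mom [-0.05  0.02 -0.05] open 0.1 grip 0.0
shift [-0.34  6.67  0.31]
```

Scaled: 6.6 cm / 40 = 0.165, 6.3 cm / 40 = 0.1575.

Call:
send_rows([
  [[0,0.0375,0,0,0,0],[0,0.0625,0,0,0,0],[0,0.0875,0,0,0,0],[0,0.1075,0,0,0,0],[0,0.1275,0,0,0,0],[0,0.145,0,0,0,0],[0,0.1575,0,0,0,0],[0,0.165,0,0,0,0]],
])

```text
clock: 2.52
tool_pos: [0.5063, -0.0187, 0.0556]
orientation: [180.0, 0.0, 169.3]
force: [0.2, 1.0, -0.4]
opening: 0.0007
gripper_force: 0.0
```

```bash
python3 w.py 0 -90 50
```

```text
t 2.52 jig mm [ -1.5 -99.3] z 55.6 rpy [1.7999e+02 2.0000e-02 1.6933e+02] F jig [-0.  1.] -0.4 mom [-0.02 -0.03  0.01] open 0.7 grip 0.0
shift [-0.16  0.93  0.56]
```

Scaled: 1.2 cm / 40 = 0.03, 0.9 cm / 40 = 0.0225.

Call:
send_rows([
  [[0,0.0075,0,0,0,0],[0,0.015,0,0,0,0],[0,0.0225,0,0,0,0],[0,0.03,0,0,0,0],[0,0.03,0,0,0,0]],
])

```text
clock: 2.93
tool_pos: [0.5085, -0.0073, 0.0554]
orientation: [180.0, 0.0, 169.3]
force: [-0.2, 0.2, -0.2]
opening: 0.0003
gripper_force: 0.0
```

```bash
python3 w.py
python3 - <<'E'
from plant import ctrl
import cv2
s=ctrl.snapshot("scene")["img"][:,:,::-1][110:260,180:330];t=ctrl.snapshot("top")["img"][:,:,::-1][150:300,170:320]
cv2.imwrite("pics/p1.png",cv2.resize(cv2.hconcat([s,t]),(800,400),interpolation=cv2.INTER_CUBIC))
E
```

```text
t 2.93 jig mm [ -1.5 -87.7] z 55.4 rpy [180.    0.  169.3] F jig [-0.3  0.2] -0.2 mom [ 0.02 -0.07 -0.01] open 0.3 grip 0.0
```

View pics/p1.png

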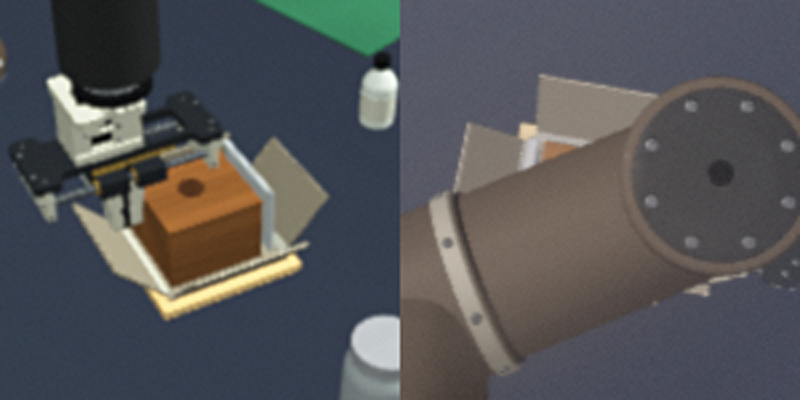

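Run:
```python
from plant import ctrl
import cv2,numpy as np
from fit import *
from w import W
S=ctrl.snapshot("scene");C["scene"]=S
im=cv2.resize(S["img"][150:235,190:310,::-1],(720,510),interpolation=cv2.INTER_CUBIC)
p=ctrl.get_obs()["tool_pos"]
P=np.array([p,p+[0,0,.02],W(58,-65,16),W(-58,-65,16),W(58,-121,75),W(-58,-121,75)])
for q in proj("scene",P):
    c=((q-[190,150]+.5)*6-.5);print(c.round());cv2.circle(im,tuple(int(v) for v in c),4,(0,0,255),1)
cv2.imwrite("pics/p2.png",im)
```

```text
[218. 299.]
[215. 266.]
[324. 425.]
[221. 275.]
[201. 371.]
[102. 218.]
```

View pics/p2.png

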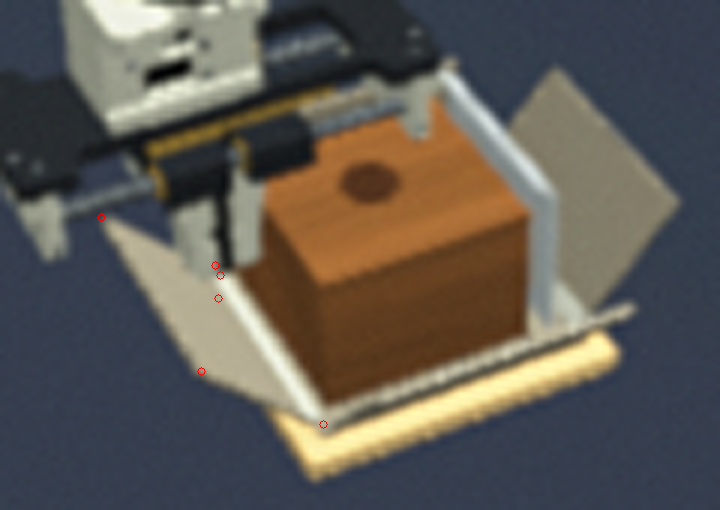

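Finger bottoms end near (185–260, 270), close to the projected TCP at (218,299). The right wall's corners, (102,218) and (201,371), look unmoved. I'll check this numerically against the first image.

```bash
python3 - <<'E'
from plant import ctrl
import numpy as np
a=np.load("scene0.npz")["img"].astype(int);b=ctrl.snapshot("scene")["img"].astype(int);np.save("s1.npy",b)
d=abs(a-b).max(2)
for v in range(180,224): print(v,"".join("#" if x>40 else "+" if x>18 else "." for x in d[v,198:252]))
E
python3 w.py
```

```text
180 #####+......++#####+##########+######.................
181 ++##+....++#####++############+#####+.................
182 #+.+...+++###+...+########+###+#####+.................
183 ##+.+####++........####+++++########+.................
184 #######+...........++++####.########..................
185 ###++...............+######+##+#####..................
186 ###.................##########+#####..................
187 ###.................#######+##+#####..................
188 ###.................+######.##+#####..................
189 ###+................+######.##.#####..................
190 ###+.................#######+#+#####..................
191 ###+.................+######.#+#####..................
192 ###...................++####.#######..................
193 +.......................++++#######+..................
194 .......................+++#####.#+....................
195 ........................++#####+......................
196 .........................++++.........................
197 ......................................................
198 ..................................
[... 937 characters left out ...]
...........................
215 ......................................................
216 ......................................................
217 ......................................................
218 ......................................................
219 ......................................................
220 ......................................................
221 ......................................................
222 ......................................................
223 ......................................................
t 3.13 jig mm [ -1.7 -88.2] z 55.4 rpy [-1.8000e+02 -1.0000e-02  1.6929e+02] F jig [-0.8 -0.1] -0.4 mom [-0.07  0.01 -0.03] open 0.4 grip 0.0
```

The wall hasn't moved: the fingertips passed over its edge. I'll back out over open desk and compare the visible fingertip with the projected TCP.

Scaled: -9.5 cm / 40 = -0.2375, -9 cm / 40 = -0.225.

Call:
send_rows([
  [[0,0,-0.075,0,0,0],[0,0,-0.15,0,0,0],[0,-0.075,-0.1875,0,0,0],[0,-0.15,-0.1875,0,0,0],[0,-0.225,-0.1875,0,0,0],[0,-0.2375,-0.1,0,0,0],[0,-0.2375,0,0,0,0],[0,-0.2375,0,0,0,0]],
])

```text
clock: 3.8
tool_pos: [0.4857, -0.1021, 0.0499]
orientation: [-179.9, -0.5, 169.1]
force: [-1.7, 0.2, -1.6]
opening: 0.0006
gripper_force: 0.0
```

```bash
python3 - <<'E'
from plant import ctrl
import cv2,numpy as np
from fit import *
from w import W
p=ctrl.get_obs()["tool_pos"];S=ctrl.snapshot("scene");C["scene"]=S
q=proj("scene",np.array([p,p+[0,0,.019]]));print(p,q)
u,v=q[0].astype(int)
im=cv2.resize(S["img"][v-50:v+30,u-60:u+60,::-1],(720,480),interpolation=cv2.INTER_CUBIC)
for k in q:
    c=((k-[u-60,v-50]+.5)*6-.5);cv2.circle(im,tuple(int(t) for t in c),3,(0,0,255),1)
cv2.imwrite("pics/p3.png",im)
E
python3 w.py
```

```text
[ 0.48572006 -0.10208797  0.0498875 ] [[192.27407635 211.28865963]
 [191.40022907 206.11314448]]
t 3.85 jig mm [  -4.6 -184.5] z 52.9 rpy [-179.86   -0.42  169.21] F jig [0.2 0.6] 0.0 mom [-0.09 -0.01  0.01] open 0.3 grip 0.0
```

View pics/p3.png

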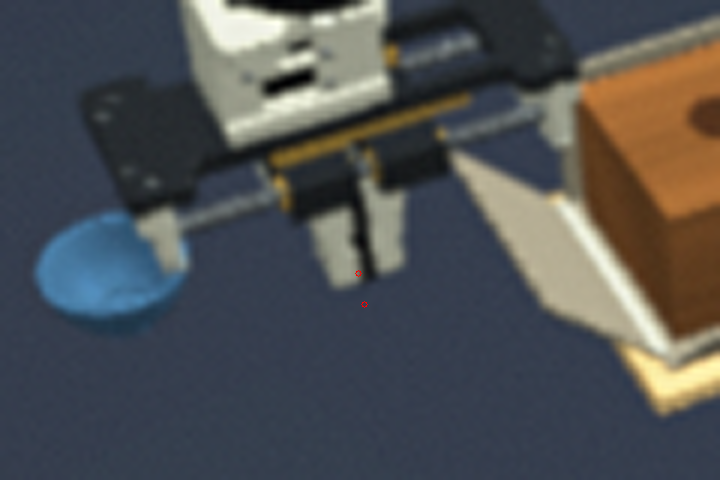

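The visible fingertip bottom is at (367,282), against the projected TCP at (364,305). That puts the tips about 10 mm higher than nominal, enough for them to have skimmed over the wall edge. I'll push again lower.

Scaled: 6 cm / 40 = 0.15, 5.4 cm / 40 = 0.135.

Call:
send_rows([
  [[-0.005,0,0.025,0,0,0],[-0.005,0.025,0.0375,0,0,0],[-0.005,0.05,0.0375,0,0,0],[-0.005,0.075,0.0375,0,0,0],[-0.005,0.095,0.0375,0,0,0],[-0.005,0.115,0.0375,0,0,0],[-0.005,0.135,0.0375,0,0,0],[-0.005,0.15,0.0375,0,0,0]],
])

```text
clock: 4.52
tool_pos: [0.5044, -0.0432, 0.0428]
orientation: [-179.8, 0.1, 169.4]
force: [-1.2, -10.8, 11.2]
opening: 0.0004
gripper_force: 5.3
```

```bash
python3 w.py
```

```text
t 4.52 jig mm [   1.1 -123.7] z 42.8 rpy [-1.7983e+02  7.0000e-02  1.6945e+02] F jig [  0.9 -10.9] 11.2 mom [-3.19  0.46 -0.08] open 0.4 grip 5.3
```

Scaled: 1.2 cm / 40 = 0.03, 0.8 cm / 40 = 0.02.

Call:
send_rows([
  [[0,0.01,0,0,0,0],[0,0.02,0,0,0,0],[0,0.03,0,0,0,0],[0,0.03,0,0,0,0]],
])

```text
clock: 4.85
tool_pos: [0.5071, -0.03, 0.042]
orientation: [-180.0, 0.1, 169.4]
force: [0.2, -3.8, 5.0]
opening: 0.0002
gripper_force: 2.3
```

```bash
python3 w.py;python3 - <<'E'
from plant import ctrl
import numpy as np
a=np.load("scene0.npz")["img"].astype(int);b=ctrl.snapshot("scene")["img"].astype(int)
d=abs(a-b).max(2)
for v in range(180,226,2): print(v,"".join("#" if x>40 else "+" if x>18 else "." for x in d[v,188:252]))
E
```

```text
t 4.85 jig mm [   1.3 -110.3] z 42.0 rpy [-1.7999e+02  1.2000e-01  1.6939e+02] F jig [ 0.9 -3.7] 5.0 mom [-1.33 -0.01  0.01] open 0.2 grip 2.3
180 ++++++++++++++++##############+###+++############+.............+
182 +++++++++######++#######++++++++++##+###########................
184 ++++++++++++...+#.###++++++++++#+++#############................
186 .+++++++.........+++###++++######+##+#####+.....................
188 +######+......+####.#############+####+.........................
190 ++##+...+####++.....+########++#+######+........................
192 ########+............+####++++###.######+.......................
194 #####+.................+++++++####++###+.++.....................
196 ######..................++++++####+++####.##....................
198 .#####..................+#+.+++####+++#######...................
200 ..##+....................###.++####+++######.#+.................
202 ..........................+##.#######+#######.#+................
204 .............................+########+###+####.+...............
206 ..............................+#################+...............
208 ................................#########+########..............
210 .................................+############+####.............
212 ..................................+#################............
214 ......................................+######+#######...........
216 ...........................................+#+####+###..........
218 ...............................................########+........
220 ...................................................+#++.........
222 ................................................................
224 ................................................................
```

Scaled: 1.7 cm / 40 = 0.0425, 1.6 cm / 40 = 0.04.

Call:
send_rows([
  [[0,0.01,0,0,0,0],[0,0.02,0,0,0,0],[0,0.0275,0,0,0,0],[0,0.035,0,0,0,0],[0,0.04,0,0,0,0],[0,0.0425,0,0,0,0],[0,0.0425,0,0,0,0]],
])

```text
clock: 5.48
tool_pos: [0.5097, -0.0134, 0.0413]
orientation: [-180.0, 0.1, 169.4]
force: [0.3, -2.2, 4.1]
opening: 0.0005
gripper_force: 1.8
```

```bash
python3 w.py
```

```text
t 5.48 jig mm [  0.8 -93.5] z 41.3 rpy [-1.8000e+02  6.0000e-02  1.6936e+02] F jig [ 0.7 -2.1] 4.1 mom [-1.07  0.05 -0.04] open 0.5 grip 1.8
```

Continue in fine steps until the force rises at the stop.

Scaled: 0.45 cm / 40 = 0.0113, 0.3 cm / 40 = 0.0075.

Call:
send_rows([
  [[0,0.0038,0,0,0,0],[0,0.0075,0,0,0,0],[0,0.0113,0,0,0,0],[0,0.0113,0,0,0,0]],
])

```text
clock: 5.82
tool_pos: [0.5104, -0.0091, 0.0409]
orientation: [180.0, 0.0, 169.3]
force: [-0.2, -3.0, 3.4]
opening: 0.0002
gripper_force: 1.8
```

Scaled: 0.3 cm / 40 = 0.0075, 0.15 cm / 40 = 0.0038.

Call:
send_rows([
  [[0,0.0038,0,0,0,0],[0,0.0075,0,0,0,0],[0,0.0075,0,0,0,0]],
])

```text
clock: 6.07
tool_pos: [0.5103, -0.0083, 0.041]
orientation: [-179.8, -0.0, 169.3]
force: [0.3, -15.5, 7.4]
opening: 0.0005
gripper_force: 8.0
```

```bash
python3 w.py
```

```text
t 6.07 jig mm [  0.4 -88.3] z 41.0 rpy [-1.7984e+02 -2.0000e-02  1.6932e+02] F jig [  3.1 -15.2] 7.4 mom [-5.18 -0.37 -0.03] open 0.5 grip 8.0
```

Scaled: -15.3 cm / 40 = -0.3825, 8.8 cm / 40 = 0.22.

Call:
send_rows([
  [[0,-0.0375,0,0,0,0],[0,-0.05,-0.075,0,0,0],[0,-0.05,-0.175,0,0,0],[-0.075,0,-0.225,0,0,0],[-0.15,0.0625,-0.225,0,0,0],[-0.225,0.125,-0.225,0,0,0],[-0.3,0.1875,-0.225,0,0,0],[-0.3825,0.22,-0.225,0,0,0]],
])

```text
clock: 6.73
tool_pos: [0.6788, 0.0546, 0.1304]
orientation: [179.9, 0.0, 169.4]
force: [0.7, 0.9, 0.2]
opening: 0.0002
gripper_force: 0.0
```

Scaled: 9 cm / 40 = 0.225, 7 cm / 40 = 0.175.

Call:
send_rows([
  [[0,0,0,0,0,0],[0,0,0.0875,0,0,0],[0,0,0.175,0,0,0],[0,0,0.225,0,0,0],[0,0,0.225,0,0,0]],
])

```text
clock: 7.15
tool_pos: [0.6734, 0.0513, 0.0345]
orientation: [-179.8, -0.5, 169.3]
force: [-0.6, 0.4, -0.6]
opening: 0.0002
gripper_force: 0.0
```

```bash
python3 w.py 75 0 38
```

```text
t 7.15 jig mm [149.6   0.5] z 34.5 rpy [-179.82   -0.49  169.25] F jig [-0.7  0.3] -0.6 mom [-0.1   0.11  0.05] open 0.2 grip 0.0
shift [ 7.46 -0.06 -0.29]
```

Scaled: 6 cm / 40 = 0.15, 5.5 cm / 40 = 0.1375.

Call:
send_rows([
  [[0.025,0,0,0,0,0],[0.05,0,0,0,0,0],[0.07,0,0,0,0,0],[0.0875,0,0,0,0,0],[0.105,0,0,0,0,0],[0.1225,0,0,0,0,0],[0.1375,0,0,0,0,0],[0.15,0,0,0,0,0]],
])

```text
clock: 7.82
tool_pos: [0.6202, 0.0636, 0.0435]
orientation: [179.8, 0.3, 169.4]
force: [4.5, -0.3, 2.9]
opening: 0.0003
gripper_force: 2.3
```

Scaled: 0.9 cm / 40 = 0.0225, 0.7 cm / 40 = 0.0175.

Call:
send_rows([
  [[0.01,0,0,0,0,0],[0.0175,0,0,0,0,0],[0.0225,0,0,0,0,0],[0.0225,0,0,0,0,0]],
])

```text
clock: 8.15
tool_pos: [0.6091, 0.0645, 0.0405]
orientation: [180.0, -0.0, 169.3]
force: [3.3, -0.0, 1.4]
opening: 0.0006
gripper_force: 1.5
```

```bash
python3 w.py 75 0 38
```

```text
t 8.15 jig mm [84.   1.5] z 40.5 rpy [ 1.7999e+02 -1.0000e-02  1.6930e+02] F jig [3.2 0.6] 1.4 mom [ 0.06 -1.03  0.01] open 0.6 grip 1.5
shift [ 0.9  -0.15  0.25]
```

Scaled: 0.6 cm / 40 = 0.015, 0.4 cm / 40 = 0.01.

Call:
send_rows([
  [[0.005,0,0,0,0,0],[0.01,0,0,0,0,0],[0.015,0,0,0,0,0],[0.015,0,0,0,0,0]],
])

```text
clock: 8.48
tool_pos: [0.6031, 0.0654, 0.0402]
orientation: [-180.0, -0.0, 169.3]
force: [3.5, -0.2, 2.5]
opening: 0.0005
gripper_force: 1.6
```

Scaled: 0.3 cm / 40 = 0.0075, 0.15 cm / 40 = 0.0038.

Call:
send_rows([
  [[0.0038,0,0,0,0,0],[0.0075,0,0,0,0,0],[0.0075,0,0,0,0,0]],
])

```text
clock: 8.73
tool_pos: [0.6011, 0.0659, 0.0404]
orientation: [180.0, 0.1, 169.3]
force: [7.7, -0.7, 1.7]
opening: 0.0005
gripper_force: 3.2
```

```bash
python3 w.py 75 0 38
```

```text
t 8.73 jig mm [75.9  1.4] z 40.4 rpy [1.7999e+02 6.0000e-02 1.6931e+02] F jig [7.7 0.7] 1.7 mom [-0.59 -2.33 -0.07] open 0.5 grip 3.2
shift [ 0.09 -0.14  0.24]
```

Nearly home, so I'll push a little further.

Scaled: 0.2 cm / 40 = 0.005, 0.15 cm / 40 = 0.0038.

Call:
send_rows([
  [[0.0038,0,0,0,0,0],[0.005,0,0,0,0,0],[0.005,0,0,0,0,0]],
])

```text
clock: 8.98
tool_pos: [0.601, 0.066, 0.0405]
orientation: [180.0, 0.2, 169.3]
force: [13.4, -5.2, -4.6]
opening: 0.0006
gripper_force: 7.3
```

```bash
python3 w.py 75 0 38
```

```text
t 8.98 jig mm [75.7  1.5] z 40.5 rpy [179.97   0.21 169.31] F jig [14.1 -2.6] -4.6 mom [-2.1  -4.98 -0.12] open 0.6 grip 7.3
shift [ 0.08 -0.15  0.25]
```

Scaled: 16.3 cm / 40 = 0.4075, -1.5 cm / 40 = -0.0375.

Call:
send_rows([
  [[-0.0375,0,0,0,0,0],[-0.05,0,-0.075,0,0,0],[-0.05,0.025,-0.175,0,0,0],[0,0.1,-0.225,0,0,0],[0.05,0.175,-0.225,0,0,0],[0.1,0.25,-0.225,0,0,0],[0.15,0.325,-0.225,0,0,0],[0.185,0.4075,-0.225,0,0,0]],
])

```text
clock: 9.65
tool_pos: [0.5527, 0.2402, 0.1295]
orientation: [-179.9, -0.2, 169.2]
force: [1.0, 1.6, -0.2]
opening: 0.0005
gripper_force: 0.0
```

Scaled: 9 cm / 40 = 0.225, 7 cm / 40 = 0.175.

Call:
send_rows([
  [[0,0,0,0,0,0],[0,0,0.0875,0,0,0],[0,0,0.175,0,0,0],[0,0,0.225,0,0,0],[0,0,0.225,0,0,0]],
])

```text
clock: 10.07
tool_pos: [0.5513, 0.2372, 0.0346]
orientation: [-179.5, -0.5, 169.2]
force: [-0.7, -0.9, -0.7]
opening: 0.0003
gripper_force: 0.0
```

Scaled: -5.8 cm / 40 = -0.145, -5.2 cm / 40 = -0.13.

Call:
send_rows([
  [[0,-0.025,0,0,0,0],[0,-0.05,0,0,0,0],[0,-0.075,0,0,0,0],[0,-0.095,0,0,0,0],[0,-0.1125,0,0,0,0],[0,-0.13,0,0,0,0],[0,-0.145,0,0,0,0],[0,-0.145,0,0,0,0]],
])

```text
clock: 10.73
tool_pos: [0.5484, 0.1842, 0.0442]
orientation: [179.6, 0.4, 169.3]
force: [2.1, 4.7, 4.1]
opening: 0.0003
gripper_force: 2.5
```

```bash
python3 w.py 0 88 40
```

```text
t 10.73 jig mm [  2.2 107.9] z 44.2 rpy [179.64   0.37 169.31] F jig [1.2 5. ] 4.1 mom [ 1.14 -0.89  0.04] open 0.3 grip 2.5
shift [ 0.22 -1.99  0.4 ]
```

Scaled: -1.7 cm / 40 = -0.0425, -1.6 cm / 40 = -0.04.

Call:
send_rows([
  [[0,-0.01,0,0,0,0],[0,-0.02,0,0,0,0],[0,-0.0275,0,0,0,0],[0,-0.035,0,0,0,0],[0,-0.04,0,0,0,0],[0,-0.0425,0,0,0,0],[0,-0.0425,0,0,0,0]],
])

```text
clock: 11.32
tool_pos: [0.5445, 0.1673, 0.0432]
orientation: [179.7, 0.3, 169.3]
force: [2.3, 3.9, 4.8]
opening: 0.0001
gripper_force: 2.3
```

Scaled: -0.25 cm / 40 = -0.0063, -0.15 cm / 40 = -0.0038.

Call:
send_rows([
  [[0,-0.0038,0,0,0,0],[0,-0.0063,0,0,0,0],[0,-0.0063,0,0,0,0]],
])

```text
clock: 11.57
tool_pos: [0.5426, 0.1643, 0.0414]
orientation: [179.9, 0.1, 169.3]
force: [2.3, 3.3, 3.4]
opening: 0.0003
gripper_force: 2.4
```

```bash
python3 w.py 0 88 40
```

```text
t 11.57 jig mm [ 0.1 87.2] z 41.4 rpy [1.7991e+02 1.0000e-01 1.6930e+02] F jig [1.7 3.7] 3.4 mom [ 1.19 -0.84  0.06] open 0.3 grip 2.4
shift [0.01 0.08 0.14]
```

Scaled: -0.3 cm / 40 = -0.0075, -0.15 cm / 40 = -0.0038.

Call:
send_rows([
  [[0,-0.0038,0,0,0,0],[0,-0.0075,0,0,0,0],[0,-0.0075,0,0,0,0]],
])

```text
clock: 11.82
tool_pos: [0.5424, 0.1631, 0.0412]
orientation: [179.8, 0.1, 169.3]
force: [0.9, 10.5, 6.4]
opening: 0.0005
gripper_force: 5.8
```

```bash
python3 w.py 0 88 40
```

```text
t 11.82 jig mm [ 0.2 86. ] z 41.2 rpy [1.7980e+02 1.2000e-01 1.6931e+02] F jig [-1.1 10.5] 6.4 mom [ 3.52 -0.32  0.01] open 0.5 grip 5.8
shift [0.02 0.2  0.12]
```

Scaled: -0.15 cm / 40 = -0.0038, -0.1 cm / 40 = -0.0025.

Call:
send_rows([
  [[0,-0.0025,0,0,0,0],[0,-0.0038,0,0,0,0],[0,-0.0038,0,0,0,0]],
])

```text
clock: 12.07
tool_pos: [0.5425, 0.1629, 0.0413]
orientation: [179.7, 0.2, 169.3]
force: [-0.2, 16.4, 4.4]
opening: 0.0003
gripper_force: 8.1
```

```bash
python3 w.py 0 88 40
```

```text
t 12.07 jig mm [ 0.3 85.9] z 41.3 rpy [1.7970e+02 1.6000e-01 1.6934e+02] F jig [-3.3 16.1] 4.4 mom [ 5.33  0.06 -0.01] open 0.3 grip 8.1
shift [0.03 0.21 0.13]
```

Scaled: -18 cm / 40 = -0.45, -17.5 cm / 40 = -0.4375.

Call:
send_rows([
  [[0,0.05,0,0,0,0],[0,0.0625,-0.075,0,0,0],[0,0.0625,-0.175,0,0,0],[0,0.025,-0.2625,0,0,0],[0,-0.05,-0.3375,0,0,0],[0,-0.1375,-0.4,0,0,0],[0,-0.2375,-0.4375,0,0,0],[0,-0.3375,-0.45,0,0,0]],
], fingers=1)

```text
clock: 12.73
tool_pos: [0.515, 0.027, 0.2218]
orientation: [-180.0, -0.0, 169.4]
force: [1.8, 0.6, 1.1]
opening: 0.048
gripper_force: 0.0
```

Scaled: -32 cm / 40 = -0.8, -28 cm / 40 = -0.7.

Call:
send_rows([
  [[0,-0.1,0,0,0,0],[0,-0.2,0,0,0,0],[0,-0.3,0,0,0,0],[0,-0.4,0,0,0,0],[0,-0.5,0,0,0,0],[0,-0.6,0,0,0,0],[0,-0.7,0,0,0,0],[0,-0.8,0,0,0,0]],
])

```text
clock: 13.4
tool_pos: [0.4538, -0.2872, 0.2189]
orientation: [180.0, -0.2, 169.3]
force: [0.9, 0.0, -0.1]
opening: 0.0875
gripper_force: 0.0
```

Scaled: -6 cm / 40 = -0.15, -3.5 cm / 40 = -0.0875.

Call:
send_rows([
  [[0.005,-0.0875,0,0,0,0],[0.01,-0.15,0,0,0,0],[0.01,-0.15,0,0,0,0],[0.01,-0.15,0,0,0,0]],
])

```text
clock: 13.73
tool_pos: [0.4392, -0.3446, 0.2184]
orientation: [179.9, -0.3, 169.1]
force: [0.7, -0.1, 0.0]
opening: 0.0877
gripper_force: 0.0
```

```bash
python3 w.py; python3 -c "
from w import *
o=ctrl.get_obs();print(shift(o,[.4431,-.3433,.112]))
s=ctrl.snapshot('scene');import cv2;im=s['img'][170:290,50:210,::-1];t=ctrl.snapshot('top')['img'][200:300,370:470,::-1]
cv2.imwrite('pics/g1.png',cv2.hconcat([cv2.resize(im,(800,600),interpolation=cv2.INTER_CUBIC)]))"
```

```text
t 13.73 jig mm [  -7. -432.] z 218.4 rpy [179.93  -0.28 169.09] F jig [0.7 0.1] 0.0 mom [-0.03 -0.03  0.06] open 87.7 grip 0.0
[-0.41  0.19 10.64]
```

View pics/g1.png

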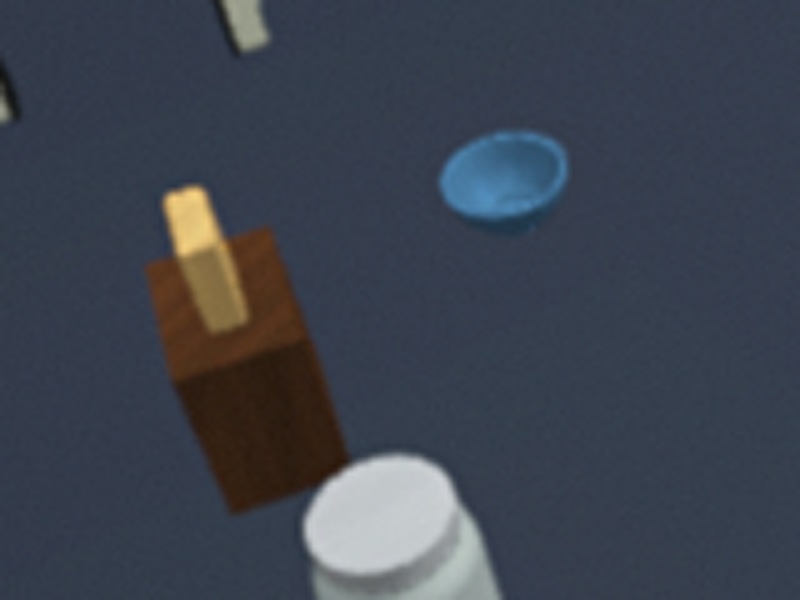

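The handle's top face in the crop has corners near (165,195), (205,187), (228,243) and (185,258). The fingers are above it and nothing is in the way. I'll check this against the predicted handle corners.

Run:
```python
from fit import *
m=(np.array([(165,195),(205,187),(228,243),(185,258)])+.5)/5-.5+[50,170]
L=np.array([[-22,-9,155],[-22,9,155],[22,9,155],[22,-9,155]])/1e3
p=proj("scene",place(L,.4431,-.3433,np.radians(-10.65)));print((p-m).round(2).tolist())
tm=(np.array([(735,411),(766,417),(760,497),(728,492)])-[555,340]+.5)/4-.5+[385,232]
L=np.array([[22,9,155],[22,-9,155],[-22,-9,155],[-22,9,155]])/1e3
print((proj("top",place(L,.4431,-.3433,np.radians(-10.65)))-tm).round(2).tolist())
```

```text
[[-1.42, 0.56], [-1.49, -0.33], [-2.69, 0.18], [-2.25, -0.18]]
[[-0.87, 0.06], [-0.3, -0.01], [-0.8, 0.38], [-1.19, 0.16]]
```

Scaled: 10.6 cm / 40 = 0.265, 10 cm / 40 = 0.25.

Call:
send_rows([
  [[0,0,0,0,0,0],[0,0,0.075,0,0,0],[0,0,0.15,0,0,0],[0,0,0.2,0,0,0],[0,0,0.25,0,0,0],[0,0,0.265,0,0,0],[0,0,0.265,0,0,0],[0,0,0.265,0,0,0]],
])

```text
clock: 14.5
tool_pos: [0.4423, -0.3437, 0.115]
orientation: [-180.0, 0.0, 169.4]
force: [0.0, -0.0, 0.2]
opening: 0.0876
gripper_force: 0.0
```

```bash
python3 w.py; python3 -c "
from w import *
o=ctrl.get_obs();print(shift(o,[.4431,-.3433,.112]))"
```

```text
t 14.5 jig mm [  -4.2 -430.5] z 115.0 rpy [-1.7998e+02  1.0000e-02  1.6938e+02] F jig [ 0. -0.] 0.2 mom [-0.06 -0.08  0.01] open 87.6 grip 0.0
[-0.07  0.05  0.3 ]
```

Scaled: 0.2 cm / 40 = 0.005, -0.1 cm / 40 = -0.0025.

Call:
send_rows([
  [[-0.0025,0,0.005,0,0,0],[-0.0025,0,0.005,0,0,0],[-0.0025,0,0.005,0,0,0],[-0.0025,0,0.005,0,0,0],[-0.0025,0,0.005,0,0,0],[-0.0025,0,0.005,0,0,0],[-0.0025,0,0.005,0,0,0],[-0.0025,0,0.005,0,0,0]],
], fingers=0.25)

```text
clock: 15.17
tool_pos: [0.4427, -0.3442, 0.1123]
orientation: [-180.0, 0.0, 169.3]
force: [0.7, -0.0, 0.4]
opening: 0.0396
gripper_force: 0.0
```

Call:
send_rows([
  [[0,0,0,0,0,0],[0,0,0,0,0,0],[0,0,0,0,0,0],[0,0,0,0,0,0],[0,0,0,0,0,0],[0,0,0,0,0,0]],
])

```text
clock: 15.67
tool_pos: [0.4427, -0.3442, 0.1122]
orientation: [180.0, -0.0, 169.3]
force: [-0.0, 0.5, -0.7]
opening: 0.0218
gripper_force: 0.0
```

```bash
python3 w.py
```

```text
t 15.67 jig mm [  -3.7 -430.9] z 112.2 rpy [180.   -0.  169.3] F jig [-0.1  0.5] -0.7 mom [-0.   -0.03 -0.02] open 21.8 grip 0.0
```

Call:
send_rows([
  [[0,0,0,0,0,0],[0,0,0,0,0,0],[0,0,0,0,0,0],[0,0,0,0,0,0],[0,0,0,0,0,0]],
], fingers=0)

```text
clock: 16.08
tool_pos: [0.4427, -0.3442, 0.1122]
orientation: [180.0, -0.0, 169.3]
force: [0.7, -0.3, -0.2]
opening: 0.018
gripper_force: 30.0
```

```bash
python3 w.py
```

```text
t 16.08 jig mm [  -3.7 -430.9] z 112.2 rpy [180.   -0.  169.3] F jig [ 0.8 -0.2] -0.2 mom [-0.03  0.03 -0.03] open 18.0 grip 30.0
```

Scaled: -13 cm / 40 = -0.325, -12.5 cm / 40 = -0.3125.

Call:
send_rows([
  [[0,0,-0.025,0,0,0],[0,0,-0.075,0,0,0],[0,0,-0.125,0,0,0],[0,0,-0.175,0,0,0],[0,0,-0.225,0,0,0],[0,0,-0.275,0,0,0],[0,0,-0.3125,0,0,0],[0,0,-0.325,0,0,0]],
])

```text
clock: 16.75
tool_pos: [0.4436, -0.3448, 0.2457]
orientation: [-179.9, 0.2, 169.3]
force: [0.4, -1.1, -1.4]
opening: 0.0178
gripper_force: 30.0
```

Scaled: 25.5 cm / 40 = 0.6375, 22 cm / 40 = 0.55.

Call:
send_rows([
  [[0,0.0375,0,0,0,0],[0,0.1125,0,0,0,0],[0,0.2,0,0,0,0],[0,0.2875,0,0,0,0],[0,0.375,0,0,0,0],[0,0.4625,0,0,0,0],[0,0.55,0,0,0,0],[0,0.6375,0,0,0,0]],
])

```text
clock: 17.42
tool_pos: [0.4897, -0.092, 0.2421]
orientation: [180.0, -0.0, 169.3]
force: [1.2, -0.6, -0.9]
opening: 0.0181
gripper_force: 30.0
```

Scaled: 23.6 cm / 40 = 0.59, 22.5 cm / 40 = 0.5625.

Call:
send_rows([
  [[0,0.0875,0,0,0,0],[0,0.175,0,0,0,0],[0,0.2625,0,0,0,0],[-0.005,0.35,0,0,0,0],[-0.01,0.4375,0,0,0,0],[-0.01,0.5125,0,0,0,0],[-0.01,0.5625,0,0,0,0],[-0.01,0.59,0,0,0,0]],
])

```text
clock: 18.08
tool_pos: [0.5378, 0.1398, 0.2415]
orientation: [-180.0, -0.1, 169.4]
force: [-0.2, -0.3, -1.8]
opening: 0.0181
gripper_force: 30.0
```

Scaled: 1 cm / 40 = 0.025, 0.5 cm / 40 = 0.0125.

Call:
send_rows([
  [[0,0,0.0125,0,0,0],[0,0,0.025,0,0,0],[0,0,0.025,0,0,0],[0,0,0.025,0,0,0]],
])

```text
clock: 18.42
tool_pos: [0.5373, 0.1363, 0.2318]
orientation: [-180.0, -0.1, 169.2]
force: [-0.2, -0.4, 0.4]
opening: 0.0179
gripper_force: 30.0
```

```bash
python3 w.py 0 61.3 210;  python3 - <<'E'
from plant import ctrl
import cv2
s=ctrl.snapshot("scene")["img"][:,:,::-1][100:250,200:300]
cv2.imwrite("pics/i1.png",cv2.resize(s,(400,600),interpolation=cv2.INTER_CUBIC))
E
```

```text
t 18.42 jig mm [ 0.1 58.8] z 231.8 rpy [-1.7995e+02 -5.0000e-02  1.6924e+02] F jig [-0.1 -0.4] 0.4 mom [-0.06  0.   -0.04] open 17.9 grip 30.0
shift [0.01 0.25 2.18]
```

View pics/i1.png

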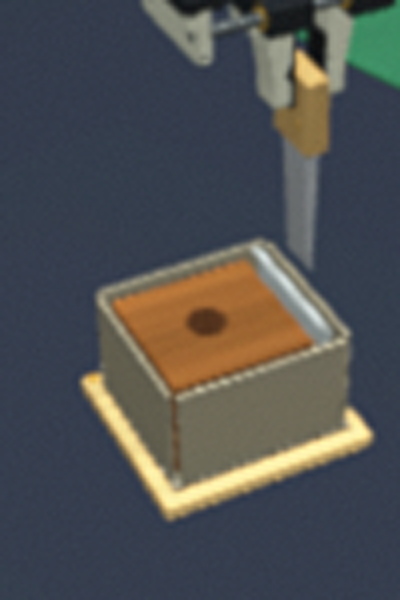

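Three walls stand upright. The gauge hangs with its tip near crop (302,268), just above the gap. I'll check the tip against the box in the same image.

Run:
```python
from fit import *
from w import W,st
o,j=st();p=o["tool_pos"]
g=lambda m:(np.array(m)+.5)/4-.5+[200,100]
P=np.array([p-[0,0,.1072]+[*(W(15,0,0)-W(0,0,0))],p-[0,0,.1072]-[*(W(15,0,0)-W(0,0,0))],W(64,-64.2-.0,96),W(64,61.8,96)])
q=proj("scene",P);print("pred crop px",((q-[200,100]+.5)*4-.5).round(1).tolist())
b=proj("scene",np.array([W(0,60,96),W(0,70,96),W(10,60,96)]));print(((b[1:]-b[0])*4).round(1).tolist())
im=__import__("cv2").imread("pics/i1.png");
for v in range(240,276,3): print(v,"".join(f"{int(x):4d}" for x in im[v,262:340:3].mean(1)))
```

```text
t 18.47 jig mm [ 0.4 59. ] z 232.2 rpy [-1.7998e+02 -1.0000e-02  1.6924e+02] F jig [-0.1 -0.1] -1.2 mom [-0.03 -0.02  0.04] open 17.8 grip 30.0
pred crop px [[306.9, 269.8], [285.9, 246.4], [176.1, 401.1], [345.1, 341.9]]
[[12.5, -4.2], [6.9, 7.9]]
240  108  94  84  75  67  62  60  65  80  97 105 105 105 107 111 119 117  92  71  61  60  64  63  63  63  64
243  125 117 119 111  89  71  60  64  79  97 105 106 105 106 111 119 116  90  68  60  61  64  64  63  64  65
246  132 129 139 138 115  88  67  61  73  89 102 107 105 107 112 119 115  89  68  61  63  63  63  64  64  65
249  156 132 123 128 127 106  80  62  65  80  95 104 107 108 112 117 114  89  69  60  62  63  65  64  63  64
252  197 167 131 118 128 128 105  76  62  68  80  95 104 104 111 115 107  84  68  61  62  63  63  63  64  64
255  220 206 162 125 121 136 128 101  73  64  66  79  94 100 108 112 104  82  66  61  62  63  62  63  64  64
258  210 220 196 149 120 127 134 124  97  75  63  66  81  94 104 110 106  84  67  61  63  62  63  63  62  63
261  183 209 209 175 132 114 126 137 126 101  75  61  67  81  97 109 103  83  66  60  64  62  62  63  63  63
264  156 187 205 194 159 124 115 131 146 131 100  72  61  67  84 101 102  83  67  61  63  63  63  63  64  63
267  138 161 187 198 187 157 126 120 137 145 131  99  71  62  70  86  92  79  68  62  62  64  63  63  64  63
270  132 144 166 188 197 192 161 127 118 137 147 128  93  70  64  71  77  72  66  63  63  64  63  63  64  63
273  133 136 149 170 190 202 195 162 127 121 140 143 118  89  67  62  66  65  62  62  63  63  63  63  64  63
```

Scaled: 2.5 cm / 40 = 0.0625, 2 cm / 40 = 0.05.

Call:
send_rows([
  [[0,0.0058,0.0175,0,0,0],[0,0.0058,0.035,0,0,0],[0,0.0058,0.05,0,0,0],[0,0.0058,0.0625,0,0,0],[0,0.0058,0.0625,0,0,0],[0,0.0058,0.0625,0,0,0]],
])

```text
clock: 18.97
tool_pos: [0.5381, 0.1396, 0.2068]
orientation: [-180.0, -0.0, 169.3]
force: [0.5, 0.2, -0.8]
opening: 0.0179
gripper_force: 30.0
```

```bash
python3 w.py 0 61.3 197
```

```text
t 18.97 jig mm [ 0.2 62.1] z 206.8 rpy [-1.7996e+02 -4.0000e-02  1.6930e+02] F jig [0.5 0.3] -0.8 mom [-0.03 -0.01  0.03] open 17.9 grip 30.0
shift [ 0.02 -0.08  0.98]
```

Scaled: 1.4 cm / 40 = 0.035, -0.08 cm / 40 = -0.002.

Call:
send_rows([
  [[0,-0.002,0.005,0,0,0],[0,-0.002,0.01,0,0,0],[0,-0.002,0.015,0,0,0],[0,-0.002,0.02,0,0,0],[0,-0.002,0.025,0,0,0],[0,-0.002,0.03,0,0,0],[0,-0.002,0.035,0,0,0],[0,-0.002,0.035,0,0,0]],
])

```text
clock: 19.63
tool_pos: [0.5378, 0.1389, 0.1927]
orientation: [-180.0, -0.0, 169.3]
force: [0.7, 0.4, -0.7]
opening: 0.018
gripper_force: 30.0
```

```bash
python3 w.py 0 61.3 197
```

```text
t 19.63 jig mm [ 0.1 61.4] z 192.7 rpy [-1.7998e+02 -3.0000e-02  1.6930e+02] F jig [0.6 0.5] -0.7 mom [ 0.01 -0.01 -0.05] open 18.0 grip 30.0
shift [ 0.01 -0.01 -0.43]
```

Scaled: 1 cm / 40 = 0.025, 0.8 cm / 40 = 0.02.

Call:
send_rows([
  [[0,0,0.005,0,0,0],[0,0,0.01,0,0,0],[0,0,0.015,0,0,0],[0,0,0.02,0,0,0],[0,0,0.025,0,0,0],[0,0,0.025,0,0,0]],
])

```text
clock: 20.13
tool_pos: [0.5378, 0.1389, 0.1827]
orientation: [-180.0, -0.0, 169.3]
force: [-0.2, -1.4, -1.2]
opening: 0.0176
gripper_force: 30.0
```

```bash
python3 w.py
```

```text
t 20.13 jig mm [ 0.2 61.3] z 182.7 rpy [-1.7997e+02 -4.0000e-02  1.6929e+02] F jig [ 0.1 -1.4] -1.2 mom [-0.27 -0.07  0.04] open 17.6 grip 30.0
```

Call:
send_rows([
  [[0,0,0.005,0,0,0],[0,0,0.01,0,0,0],[0,0,0.015,0,0,0],[0,0,0.015,0,0,0]],
])

```text
clock: 20.47
tool_pos: [0.5379, 0.1388, 0.1767]
orientation: [-180.0, -0.0, 169.3]
force: [0.9, -1.0, -2.4]
opening: 0.0179
gripper_force: 30.0
```

```bash
python3 w.py
```

```text
t 20.47 jig mm [ 0.2 61.3] z 176.7 rpy [-1.7997e+02 -3.0000e-02  1.6929e+02] F jig [ 1.  -0.8] -2.4 mom [-0.59  0.02 -0.01] open 17.9 grip 30.0
```

Scaled: -0.06 cm / 40 = -0.0015, -0.03 cm / 40 = -0.0008.

Call:
send_rows([
  [[0,-0.0008,0,0,0,0],[0,-0.0015,0,0,0,0],[0,-0.0015,0,0,0,0]],
])

```text
clock: 20.72
tool_pos: [0.538, 0.1386, 0.1773]
orientation: [180.0, 0.0, 169.3]
force: [0.2, 0.6, -0.5]
opening: 0.0175
gripper_force: 30.0
```

```bash
cat > m.py <<'E'
from w import *
# average readings over a few camera periods
L=[]
for _ in range(6):
    o=ctrl.get_obs();L.append(np.r_[M.T@o["force"][:2],o["force"][2],M.T@o["moment"][:2]]);ctrl.snapshot("top")
o,j=st();print("mean F jig xyz, M jig xy",np.mean(L,0).round(2))
E
python3 m.py
```

```text
t 21.02 jig mm [ 0.4 61.1] z 177.3 rpy [1.7999e+02 1.0000e-02 1.6930e+02] F jig [-0.4  0.9] -1.2 mom [-0.13  0.05 -0.01] open 17.5 grip 30.0
mean F jig xyz, M jig xy [-0.18 -0.17 -1.02 -0.12 -0.  ]
```

Scaled: 0.8 cm / 40 = 0.02, -0.01 cm / 40 = -0.0003.

Call:
send_rows([
  [[0,-0.0003,0.005,0,0,0],[0,-0.0005,0.01,0,0,0],[0,-0.0005,0.015,0,0,0],[0,-0.0008,0.02,0,0,0]],
])

```text
clock: 21.35
tool_pos: [0.5379, 0.1381, 0.1689]
orientation: [180.0, -0.0, 169.3]
force: [-0.4, 0.0, -0.9]
opening: 0.0178
gripper_force: 30.0
```

```bash
python3 m.py
```

```text
t 21.65 jig mm [ 0.5 60.7] z 169.3 rpy [1.800e+02 1.000e-02 1.693e+02] F jig [ 0.9 -0.8] -0.2 mom [ 0.03 -0.01 -0.02] open 17.4 grip 30.0
mean F jig xyz, M jig xy [-0.37  0.33 -1.1  -0.04 -0.02]
```

Call:
send_rows([
  [[0,-0.0003,0.005,0,0,0],[0,-0.0005,0.01,0,0,0],[0,-0.0005,0.015,0,0,0],[0,-0.0008,0.02,0,0,0]],
])

```text
clock: 21.98
tool_pos: [0.5378, 0.1378, 0.161]
orientation: [-180.0, -0.0, 169.3]
force: [-0.2, 0.0, -0.7]
opening: 0.0176
gripper_force: 30.0
```

```bash
python3 m.py
```

```text
t 22.28 jig mm [ 0.4 60.4] z 161.3 rpy [1.800e+02 1.000e-02 1.693e+02] F jig [ 0.6 -0.1] -0.9 mom [ 0.03  0.02 -0.01] open 17.8 grip 30.0
mean F jig xyz, M jig xy [-0.17  0.05 -1.03 -0.03 -0.02]
```

Scaled: 0.8 cm / 40 = 0.02, -0.03 cm / 40 = -0.0008.

Call:
send_rows([
  [[0,-0.0003,0.005,0,0,0],[0,-0.0005,0.01,0,0,0],[0,-0.0005,0.015,0,0,0],[0,-0.0008,0.02,0,0,0]],
])

```text
clock: 22.62
tool_pos: [0.5379, 0.1376, 0.1531]
orientation: [180.0, 0.0, 169.3]
force: [0.6, 0.4, -0.0]
opening: 0.018
gripper_force: 30.0
```

```bash
python3 m.py
```

```text
t 22.92 jig mm [ 0.3 60.1] z 153.2 rpy [-1.800e+02 -1.000e-02  1.693e+02] F jig [-0.3  1.2] -0.6 mom [ 0.29 -0.04  0.02] open 17.5 grip 30.0
mean F jig xyz, M jig xy [ 0.04  0.89 -0.98  0.27 -0.04]
```

Scaled: 0.6 cm / 40 = 0.015, 0.02 cm / 40 = 0.0005.

Call:
send_rows([
  [[0,0.0005,0.0038,0,0,0],[0,0.0005,0.0075,0,0,0],[0,0.0005,0.0113,0,0,0],[0,0.0005,0.015,0,0,0]],
])

```text
clock: 23.25
tool_pos: [0.538, 0.1376, 0.1473]
orientation: [-180.0, 0.0, 169.3]
force: [-0.6, -2.3, 3.2]
opening: 0.0177
gripper_force: 30.0
```

```bash
python3 m.py
```

```text
t 23.55 jig mm [ 0.4 60.1] z 147.1 rpy [-1.7999e+02 -1.0000e-02  1.6929e+02] F jig [ 1.1 -0.6] -1.4 mom [-0.46 -0.47  0.  ] open 17.8 grip 30.0
mean F jig xyz, M jig xy [ 0.48 -0.92  0.04 -0.33 -0.36]
```

Scaled: 0.4 cm / 40 = 0.01, -0.02 cm / 40 = -0.0005.

Call:
send_rows([
  [[0,-0.0005,0.0025,0,0,0],[0,-0.0008,0.005,0,0,0],[0,-0.0008,0.0075,0,0,0],[0,-0.0008,0.01,0,0,0]],
])

```text
clock: 23.88
tool_pos: [0.538, 0.1375, 0.1434]
orientation: [180.0, 0.0, 169.3]
force: [0.1, -0.7, 3.3]
opening: 0.0178
gripper_force: 30.0
```

```bash
python3 m.py
```

```text
t 24.18 jig mm [ 0.4 60. ] z 143.2 rpy [1.800e+02 1.000e-02 1.693e+02] F jig [ 1.  -0.4] 1.0 mom [-0.29 -0.26 -0.04] open 17.6 grip 30.0
mean F jig xyz, M jig xy [ 0.81 -0.58  2.02 -0.28 -0.26]
```

Scaled: 0.2 cm / 40 = 0.005, -0.02 cm / 40 = -0.0005.

Call:
send_rows([
  [[0,-0.0003,0.0013,0,0,0],[0,-0.0005,0.0025,0,0,0],[0,-0.0005,0.0038,0,0,0],[0,-0.0005,0.005,0,0,0]],
])

```text
clock: 24.52
tool_pos: [0.5379, 0.1374, 0.1413]
orientation: [180.0, 0.0, 169.3]
force: [-0.7, 0.2, 3.1]
opening: 0.0178
gripper_force: 30.0
```

```bash
python3 m.py
```

```text
t 24.82 jig mm [ 0.4 59.8] z 141.2 rpy [179.99   0.   169.3 ] F jig [-0.4  0.5] 2.9 mom [ 0.09 -0.23  0.02] open 17.5 grip 30.0
mean F jig xyz, M jig xy [-0.06  0.2   2.15  0.03 -0.18]
```

The blade is pinched evenly: the sideways force is about 0 and the drag about 4 N. The walls are home. Handing in.

```bash
python3 -c "
from plant import ctrl
print(ctrl.close_job())"
```

```text
the job is handed in; nothing more can be done
None
```

I handed the job in at about 25 s: all three walls are pushed home against their stops, and the gauge is still gripped about 62 mm down in the gap, dragging about 4 N with almost no sideways force (cheek push-back, estimated at about 1 mm, not measured); a first push at the right wall passed over its edge and was redone lower.

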